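Pack the last domino and close the box

TASK

Pack up the dominoes: lay the one left on the table pips up, squarely on top of the shorter stack in the pine box, so that both stacks are three high, without disturbing the other dominoes. Then put the lift-off lid on the box, its brass stud on the same side as the box's brass hook, so that it sits fully home and flat all round. Leave the tumbler, the ashtray and the bottle alone.

Things in the scene. Friction and masses are not known exactly. Their poses are not given: they have to be found in the camera images.
- box: open pine box, fixed to the table, outer 124 (its x) x 154 (its y) x 46 mm high, walls and floor 7 mm thick (inside 110 x 140 x 39 mm deep); origin at the centre of its underside, z up. Its +x face, away from the robot, carries a brass hook. Inside, two stacks of dominoes side by side along its y, centred 31 mm either side of the middle, long sides along y; which side is the shorter one varies
- box_rim (a point): centre of the box's mouth, level with the top of its rim, 46 mm over the table; axes as the box. The stack of three ends 9 mm below it, the stack of two 19 mm. Free beside each stack: about 42 mm to the walls at +x and -x, 12 mm to the other stack, 14 mm to the end wall
- box_hook (a point): the brass hook, 66 mm from the box's middle along its +x, 15 mm below the rim
- lid: loose pine lid lying right way up on the table, about 0.13 kg; origin at the middle of its lowest level (underside of two battens), z up. Panel 124 (its x) x 154 (its y) x 8 mm, from 6 to 14 mm above the origin, same outline as the box. On top a wooden grip bar 18 mm wide (x) x 70 mm long (y) x 20 mm high, from 14 to 34 mm above the origin
- lid_seat (a point): centre of the underside of the lid's panel, 6 mm above the lid's origin; it meets box_rim when the lid is home. The two battens, 6 mm high, run along x under the panel near its y ends and fit inside the rim with 3 mm to spare on every side (their foot is 2.5 mm smaller as a lead-in), clear of the dominoes
- lid_grip (a point): centre of the top of the lid's grip bar, 34 mm above the lid's origin
- lid_stud (a point): brass stud standing 7 mm out of the lid's +x edge, 67 mm from its middle; with the lid on the right way round it is right above the box's hook
- spare: ivory-coloured bone domino like the others, 25 (its x) x 50 (its y) x 10 mm thick, black pips on its upper face; origin at the centre of its underside, z up; the one lying alone on the table, nearer the robot than box and lid, about 25 g
- short_top: ivory-coloured bone domino like the others, 25 (its x) x 50 (its y) x 10 mm thick, black pips on its upper face; origin at the centre of its underside, z up; the upper of the two in the shorter stack; the spare goes on it
- short_bottom: ivory-coloured bone domino like the others, 25 (its x) x 50 (its y) x 10 mm thick, black pips on its upper face; origin at the centre of its underside, z up; the lower of the two in the shorter stack
- tall_top: ivory-coloured bone domino like the others, 25 (its x) x 50 (its y) x 10 mm thick, black pips on its upper face; origin at the centre of its underside, z up; the top one of the stack of three
- tall_middle: ivory-coloured bone domino like the others, 25 (its x) x 50 (its y) x 10 mm thick, black pips on its upper face; origin at the centre of its underside, z up; the middle one of the stack of three
- tall_bottom: ivory-coloured bone domino like the others, 25 (its x) x 50 (its y) x 10 mm thick, black pips on its upper face; origin at the centre of its underside, z up; the lowest of the stack of three
- tumbler: ridged clear glass tumbler, 72 mm across the rim, 95 mm high; origin at the centre of its underside
- ashtray: dented round tin ashtray, 104 mm across, 23 mm high; origin at the centre of its underside
- bottle: green glass soda bottle, 62 mm across, 230 mm high; origin at the centre of its underside
Mind the look-alikes: they are no part of the job. Leave any blue or pink look-alike of the short_top alone.

How it is judged:
By the outcome, as a careful person would: the job done as asked, in the order asked, and still so for the second after the job is handed in, with the robot touching nothing.
It also fails if it takes over 54 s, if anything falls off the work surface, if the arm or the gripper's body presses on something with over 40 N, if the wrist force passes 120 N, or if a joint passes its speed limit or range.

ROBOT

A 6-joint arm with a two-finger parallel gripper is mounted at the origin on the work surface. World frame = base frame: x ahead of the robot, y to its left, z up, the work surface at z = 0. Lengths are in mm, angles in rad, forces in N, time in s.
With the tool pointing down it reaches from about 375 to 825 mm from the base axis. Payload 5.5 kg.
Tool frame: the origin (TCP) lies on the mounting face of the last link; the fingertips stand 173 mm ahead of it and the grasp point (between the pads) lies 155 mm ahead of it (arm.pinch_z is the distance from the TCP to the grasp point, in mm); z points along the fingers, y is the direction in which the jaws open and shut (so a half turn about z gives the same grasp; the last joint's range is limited). The gripper opens to 85 mm and grips with 20 to 120 N. Pads are 22 mm wide; open, the fingers measure 114 mm over their backs; the gripper's body (76 mm by 85 mm) begins 54 mm behind the grasp point. The pads swing forward as they close: fully open they stand 13 mm farther back than shut.
Start: joints at [-1.274, 0.314, -0.047, 1.21, 0, 1.571], TCP at [175.474, -573.763, 404.699] pointing down, gripper open.
Joint ranges: [-2.67, 2.67], [-0.69, 1.73], [-1.03, 1.25], [-2.08, 2.16], [-1.42, 1.45], [-3.14, 3.14]. Speed limits (rad/s): [2.39, 2.39, 3.01, 3.14, 3.14, 3.14].

INTERFACE

Orientations are given as a 3x3 rotation matrix whose columns are the frame's x, y, z axes.
In Python, from station import monitor, eyes, job, arm gives the robot as it stands. The module is installed in compiled form; this text tells all that it offers.
- The arm moves only by the shell command python3 -m crank 'ROWS' [FORCE]. ROWS is JSON, a list of rows, each a list of 7 numbers: the opening, from 0 (shut) to 1 (fully open), then the shift along the world's x, y, z in mm, then the turn, a rotation vector about the world's x, y, z in rad. In form: [[grip, dx, dy, dz, ax, ay, az], ...]. A call has 1 to 10 rows; each row is the pose to reach, as a shift and turn from the pose measured when the call began; what a row does not reach only later rows make up. A row lasts 1/12 s, in which the tool goes at most 41.7 mm and 7.16 degrees, less where a joint would pass 70% of its speed; a pose out of reach is approached as far as the arm can. A call with a gripper value outside its range is refused whole. The fingers move at their own pace and stop on an object; FORCE is the grip in N (left out, the last holds). Time passes only in rows, so rows that repeat a pose let the fingers close. It gives the time, the measured TCP pose, the force and the opening at its end, in the units of the state.
- monitor.sense(): the state, without advancing time (a new reading comes with each control period).
- eyes.camera(name): name is "scene" or "top" or "wrist"; returns the picture (384x512x3 uint8, blue, green, red); there is no depth.
- eyes.get_calibration(name): a dict with "fovy" (degrees; the focal length in pixels is half the picture's height over the tangent of half this angle, whatever the lens; pixels are square), "cx", "cy" (the principal point, pixels), "R" (3x3) and "t" (3): a world point X has camera coordinates R X + t; the wrist camera has in their place "tool_from_camera" (4x4, takes a point from camera to tool coordinates, whose origin is the TCP and whose axes are the flange's). Camera axes: x right, y down, z forward; pixel columns grow to the right and rows downward; lengths in mm; the calibration is good to about 2 mm. A picture is of the moment at which its call begins: read the wrist's pose just before it. get_calibration takes no time and is no camera call.
- job.finish_job(): hands the job in, once; it reports no verdict.
The state is a dict: "t": time; "q": joint angles; "joint_vel": joint speeds; "joint_torque": joint torques, N m; "tool_pos": TCP position; "tcp_rot": TCP orientation; "wrist_force": force on the tool from outside, world axes, zero at the start; "moment": the same for the moment, N m; "finger_gap": finger opening in mm.
Only numpy, scipy, OpenCV 4.12 (cv2) and the standard library are available. Lean on these libraries where they do the work, as an engineer would, in place of code of your own. Each camera call takes 0.05 s, during which the arm holds its last target.

## Working session

There is one attempt and no reset: what is moved stays moved. The work goes in short steps, Python scripts to look and compute and a shell command to move; the robot and the scene stay as the last step left them, time stands still between calls to the robot, and variables do not carry over. Pictures are saved under pics/ and viewed, and the job is handed in when it is done.

```bash
mkdir -p pics; python3 - <<'E'
from station import monitor, eyes, job, arm
import cv2
s=monitor.sense(); print(s)
for n in ("scene","top","wrist"):
    im=eyes.camera(n); cv2.imwrite(f"pics/a_{n}.png",im); cv2.imwrite(f"pics/a_{n}.png",im)
    print(n,eyes.get_calibration(n))
E
```

```text
{'t': 0.0, 'q': array([-1.27398116e+00,  3.14253851e-01, -4.80763081e-02,  1.21016896e+00,
        2.97604646e-05,  1.57077868e+00]), 'joint_vel': array([ 5.65319383e-05, -1.66822938e-04, -5.66869167e-04, -3.35287586e-04,
        5.85233531e-04, -1.41561831e-03]), 'joint_torque': array([-2.58719174e-04, -5.39590502e+01,  3.39750123e+01,  1.92844385e-02,
       -7.86899591e-05, -1.96432029e-05]), 'tool_pos': array([ 175.41123513, -573.50427556,  403.81882448]), 'tcp_rot': array([[ 9.56267677e-01,  2.92492580e-01, -4.69566554e-04],
       [ 2.92492955e-01, -9.56266276e-01,  1.63703685e-03],
       [ 2.97904715e-05, -1.70279033e-03, -9.99998550e-01]]), 'wrist_force': array([ 0.42519028, -0.0910074 , -0.1784813 ]), 'moment': array([-0.01041965,  0.01648554,  0.01561027]), 'finger_gap': 85.24169152428317}
scene {'fovy': 48.25727627999117, 'cx': 257.23808551978135, 'cy': 191.46229109501536, 'R': array([[-0.38053059,  0.92470611, -0.0107271 ],
       [ 0.48545783,  0.18987344, -0.85339251],
       [-0.78710048, -0.32994951, -0.52115848]]), 't': array([ 186.2273808 , -208.37829743, 1502.82457526])}
top {'fovy': 53.61959343719787, 'cx': 255.5358124787197, 'cy': 189.35723339298028, 'R': array([[-0.004054  , -0.99997327,  0.00608527],
       [-0.98180521,  0.0028249 , -0.18986985],
       [ 0.18984758, -0.00674429, -0.98179041]]), 't': array([ 25.76702855, 583.50130108, 888.93344027])}
wrist {'fovy': 68.8728431354596, 'cx': 256.4842695730048, 'cy': 199.07957348780084, 'tool_from_camera': array([[ 1.20996310e-04, -9.49304478e-01, -3.14358066e-01,
         8.09172316e+01],
       [ 9.99999938e-01,  2.18570184e-04, -2.75142777e-04,
        -3.96179428e-01],
       [ 3.29903570e-04, -3.14358013e-01,  9.49304446e-01,
         3.03354177e+01],
       [ 0.00000000e+00,  0.00000000e+00,  0.00000000e+00,
         1.00000000e+00]])}
```

View pics/a_top.png

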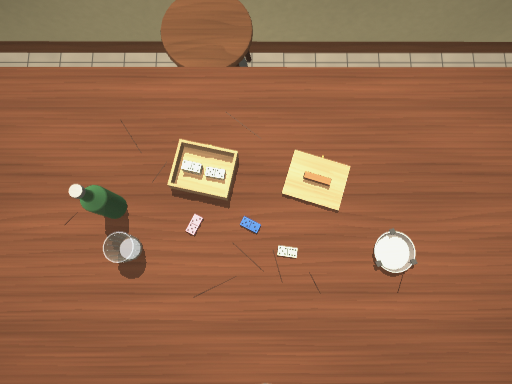

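View pics/a_scene.png

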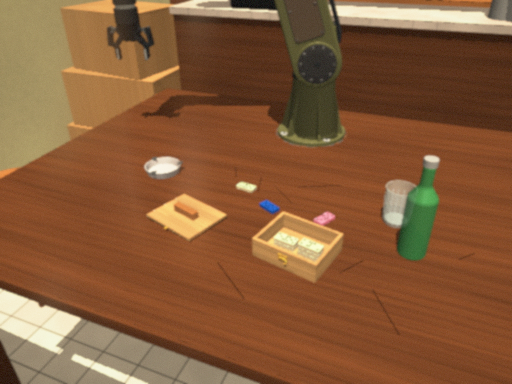

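View pics/a_wrist.png

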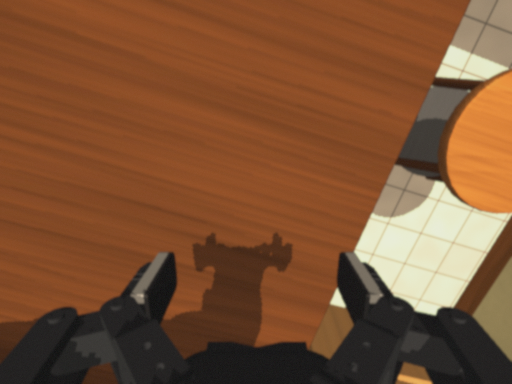

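The top view shows the white domino, alone, at (287,252), with the blue (250,225) and pink (194,224) look-alikes. The box is at (203,170) with stacks at (192,166) and (215,172). The lid is at (316,180) with its stud up at about (323,157). The white domino fits as the spare because it is ivory and nearest the robot. I'll confirm it in a crop and measure it.

```bash
cat > h.py <<'E'
import numpy as np, cv2
from station import monitor, eyes, arm
def cam(name,s=None):
    c=eyes.get_calibration(name); f=192/np.tan(np.radians(c['fovy'])/2)
    if name=='wrist':
        T=np.array(c['tool_from_camera']); Rt=np.array(s['tcp_rot'])
        Rw=Rt@T[:3,:3]; o=Rt@T[:3,3]+s['tool_pos']
    else:
        Rw=np.array(c['R']).T; o=-Rw@np.array(c['t'])
    return f,c['cx'],c['cy'],Rw,o
def ray(name,px,z,s=None):
    f,cx,cy,Rw,o=cam(name,s)
    px=np.atleast_2d(np.asarray(px,float))
    d=np.c_[(px[:,0]-cx)/f,(px[:,1]-cy)/f,np.ones(len(px))]@Rw.T
    return o+d*((z-o[2])/d[:,2])[:,None]
def proj(name,X,s=None):
    f,cx,cy,Rw,o=cam(name,s)
    p=(np.atleast_2d(X)-o)@Rw
    return np.c_[f*p[:,0]/p[:,2]+cx,f*p[:,1]/p[:,2]+cy]
def rect(name,mask,z,s=None,minA=20):
    out=[]
    cs,_=cv2.findContours(mask.astype(np.uint8),cv2.RETR_EXTERNAL,cv2.CHAIN_APPROX_NONE)
    for c in cs:
        if cv2.contourArea(c)<minA: continue
        P=ray(name,c[:,0,:],z,s)[:,:2].astype(np.float32)
        r=cv2.minAreaRect(P); b=cv2.boxPoints(r)
        e=[b[1]-b[0],b[2]-b[1]]; e=e[0] if np.hypot(*e[0])>np.hypot(*e[1]) else e[1]
        out.append((c[:,0,:].mean(0).round(1),np.round(r[0],1),np.round(sorted(r[1]),1),round(float(np.degrees(np.arctan2(e[1],e[0]))%180),1)))
    return out
E
python3 - <<'E'
from h import *
im=cv2.imread('pics/a_top.png')
crop=im[130:270,160:360]; cv2.imwrite('pics/a_crop.png',cv2.resize(crop,None,fx=4,fy=4,interpolation=cv2.INTER_CUBIC))
hsv=cv2.cvtColor(im,cv2.COLOR_BGR2HSV)
w=((hsv[...,1]<95)&(hsv[...,2]>120)).astype(np.uint8)
w=cv2.morphologyEx(w,cv2.MORPH_CLOSE,np.ones((3,3)))
m=np.zeros_like(w); m[130:265,160:360]=w[130:265,160:360]
for z in (10,27,37): print(z,rect('top',m,z))
y=((hsv[...,0]>12)&(hsv[...,0]<32)&(hsv[...,1]>80)&(hsv[...,2]>130)).astype(np.uint8)
y[:130]=0;y[270:]=0
y=cv2.morphologyEx(y,cv2.MORPH_CLOSE,np.ones((5,5)))
for z in (14,46): print('pine',z,rect('top',y,z,minA=300))
E
```

```text
10 [(array([287., 251.]), array([433.3, -55.6]), array([26.2, 50.2]), 81.8), (array([193.6, 223.9]), array([503. , 182.1]), array([25.4, 49.9]), 153.7), (array([316.1, 179.7]), array([ 619. , -135.2]), array([122. , 152.2]), 72.5), (array([202.5, 168. ]), array([652.1, 163.2]), array([127.7, 157.7]), 77.5)]
27 [(array([287., 251.]), array([432.8, -54.1]), array([25.8, 49.3]), 81.8), (array([193.6, 223.9]), array([501.3, 179.5]), array([25., 49.]), 153.7), (array([316.1, 179.7]), array([ 615.3, -132.3]), array([119.9, 149.5]), 72.5), (array([202.5, 168. ]), array([647.7, 160.9]), array([125.5, 154.9]), 77.5)]
37 [(array([287., 251.]), array([432.5, -53.2]), array([25.5, 48.8]), 81.8), (array([193.6, 223.9]), array([500.3, 177.9]), array([24.7, 48.5]), 153.7), (array([316.1, 179.7]), array([ 613.1, -130.6]), array([118.6, 147.9]), 72.5), (array([202.5, 168. ]), array([645.2, 159.5]), array([124.2, 153.3]), 77.5)]
pine 14 [(array([317., 179.]), array([ 621.4, -135.8]), array([131. , 155.4]), 72.7), (array([205.1, 170.3]), array([651.8, 162.6]), array([133. , 161.1]), 77.5)]
pine 46 [(array([317., 179.]), array([ 614.2, -130.3]), array([126.7, 150.2]), 72.7), (array([205.1, 170.3]), array([643.7, 158.2]), array([128.6, 155.8]), 77.5)]
```

View pics/a_crop.png

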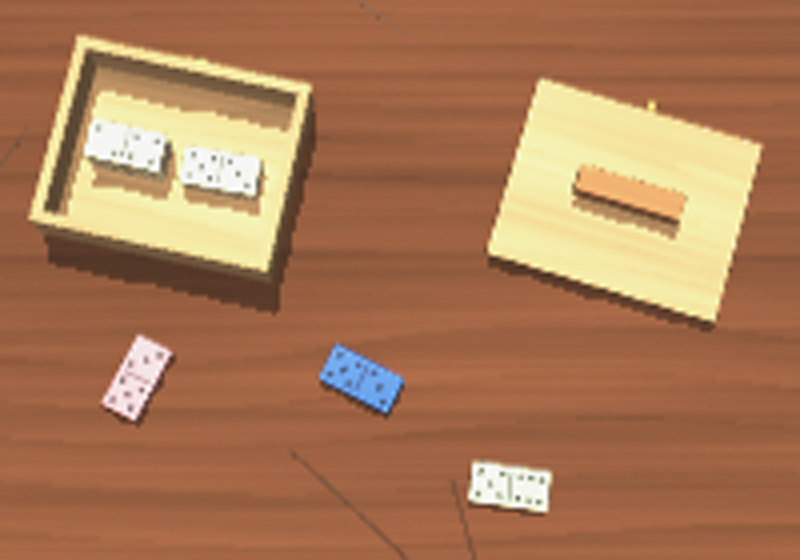

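The crop shows the white domino lying pips up, alone and nearest the robot, so it is the spare. The blue and pink ones stay where they are. The lid's stud and the box's far face are both on the +x side. I'll move to hover over the spare.

```bash
python3 -m crank '[[1,258,518,-74,0,0,1.131],[1,258,518,-74,0,0,1.131],[1,258,518,-74,0,0,1.131],[1,258,518,-74,0,0,1.131],[1,258,518,-74,0,0,1.131],[1,258,518,-74,0,0,1.131],[1,258,518,-74,0,0,1.131],[1,258,518,-74,0,0,1.131],[1,258,518,-74,0,0,1.131],[1,258,518,-74,0,0,1.131]]' 40
```

```text
t: 0.98
tool_pos: [359.8, -201.9, 351.2]
tcp_rot: [[0.138, 0.99, -0.001], [0.99, -0.138, -0.0], [-0.0, -0.001, -1.0]]
wrist_force: [1.1, -0.8, 0.4]
finger_gap: 85.4
```

```bash
python3 -m crank '[[0.6,73,146,-21,0,0,0],[0.6,73,146,-21,0,0,0],[0.6,73,146,-21,0,0,0],[0.6,73,146,-21,0,0,0],[0.6,73,146,-21,0,0,0],[0.6,73,146,-21,0,0,0],[0.6,73,146,-21,0,0,0]]'
python3 - <<'E'
from h import *
s=monitor.sense(); im=eyes.camera('wrist'); cv2.imwrite('pics/b_wrist.png',im)
import pickle; pickle.dump(s,open('b.pkl','wb'))
print(s['tool_pos'],s['tcp_rot'].round(4).tolist(),s['finger_gap'])
hsv=cv2.cvtColor(im,cv2.COLOR_BGR2HSV)
m=((hsv[...,1]<70)&(hsv[...,2]>130)).astype(np.uint8); m=cv2.morphologyEx(m,cv2.MORPH_CLOSE,np.ones((9,9)))
print(rect('wrist',m,10,s,200))
E
```

```text
t: 1.57
tool_pos: [432.6, -55.8, 330.0]
tcp_rot: [[0.136, 0.991, -0.002], [0.991, -0.136, -0.0], [-0.001, -0.002, -1.0]]
wrist_force: [-0.4, 0.4, 1.0]
finger_gap: 51.3
[432.55264931 -55.75392516 329.97628247] [[0.1365, 0.9906, -0.0019], [0.9906, -0.1365, -0.0003], [-0.0006, -0.0019, -1.0]] 51.29890060422509
[(array([258.5, 185.1]), array([434.1, -56. ]), array([24.9, 50.1]), 81.6)]
```

View pics/b_wrist.png

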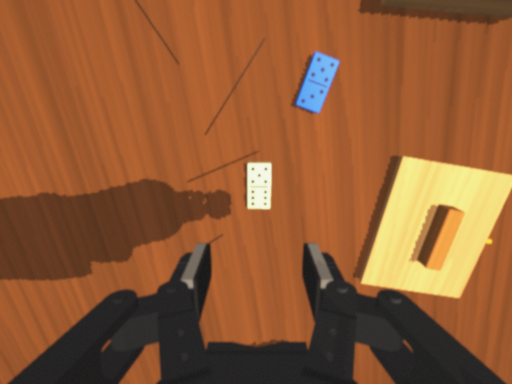

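The spare is at (258,185) in the wrist view, 24.9 x 50.1 mm, at (434.1, -56.0), which agrees with the top view. I'll descend and grip.

```bash
python3 -m crank '[[0.6,1.3,0,-40,0,0,-0.01],[0.6,1.3,0,-80,0,0,-0.01],[0.6,1.3,0,-120,0,0,-0.01],[0.6,1.3,0,-140,0,0,-0.01],[0.6,1.3,0,-155,0,0,-0.01],[0.6,1.3,0,-155,0,0,-0.01],[0.2,1.3,0,-155,0,0,-0.01],[0.2,1.3,0,-155,0,0,-0.01],[0.2,1.3,0,-155,0,0,-0.01],[0.2,1.3,0,-155,0,0,-0.01]]' 40
python3 -m crank '[[0.1,0,0,0,0,0,0],[0.1,0,0,0,0,0,0],[0.1,0,0,0,0,0,0],[0.1,0,0,0,0,0,0]]' 40
python3 -m crank '[[0.1,0,0,20,0,0,0],[0.1,0,0,60,0,0,0],[0.1,0,0,90,0,0,0],[0.1,0,0,90,0,0,0]]'
python3 - <<'E'
from h import *
s=monitor.sense(); im=eyes.camera('wrist'); cv2.imwrite('pics/c_wrist.png',im)
E
```

```text
t: 2.45
tool_pos: [434.6, -56.9, 176.5]
tcp_rot: [[0.149, 0.989, 0.001], [0.989, -0.149, -0.001], [-0.001, 0.001, -1.0]]
wrist_force: [-0.4, -0.6, 4.4]
finger_gap: 23.5
t: 2.78
tool_pos: [434.6, -56.8, 176.7]
tcp_rot: [[0.149, 0.989, 0.001], [0.989, -0.149, -0.001], [-0.001, 0.002, -1.0]]
wrist_force: [-0.0, -0.1, 0.2]
finger_gap: 23.6
t: 3.12
tool_pos: [437.1, -57.0, 271.9]
tcp_rot: [[0.148, 0.989, 0.01], [0.989, -0.148, -0.002], [-0.0, 0.01, -1.0]]
wrist_force: [1.7, 0.3, -0.4]
finger_gap: 23.4
```

View pics/c_wrist.png

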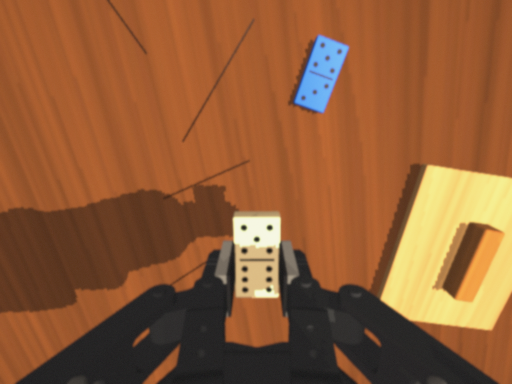

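The domino is held by the pads, seen at (258,255). I'll go to a viewing pose beside the box.

```bash
python3 -m crank '[[0.1,0,0,35,0,0,0],[0.1,203,137,68,0,0,-0.07],[0.1,203,137,68,0,0,-0.07],[0.1,203,137,68,0,0,-0.07],[0.1,203,137,68,0,0,-0.07],[0.1,203,137,68,0,0,-0.07],[0.1,203,137,68,0,0,-0.07],[0.1,203,137,68,0,0,-0.07],[0.1,203,137,68,0,0,-0.07],[0.1,203,137,68,0,0,-0.07]]'
python3 - <<'E'
from h import *
import pickle
s=monitor.sense(); im=eyes.camera('wrist'); cv2.imwrite('pics/d_wrist.png',im); pickle.dump(s,open('d.pkl','wb'))
print(s['tool_pos'],s['tcp_rot'].round(3).tolist(),np.abs(s['joint_vel']).max())
cv2.imwrite('pics/d_top.png',eyes.camera('top'))
E
```

```text
t: 4.0
tool_pos: [638.6, 80.1, 335.8]
tcp_rot: [[0.217, 0.976, 0.004], [0.976, -0.217, -0.003], [-0.002, 0.005, -1.0]]
wrist_force: [-0.3, 0.4, -0.2]
finger_gap: 23.6
[638.6091887   80.05195254 335.77054119] [[0.217, 0.976, 0.004], [0.976, -0.217, -0.003], [-0.002, 0.005, -1.0]] 0.029321865165969886
```

View pics/d_wrist.png

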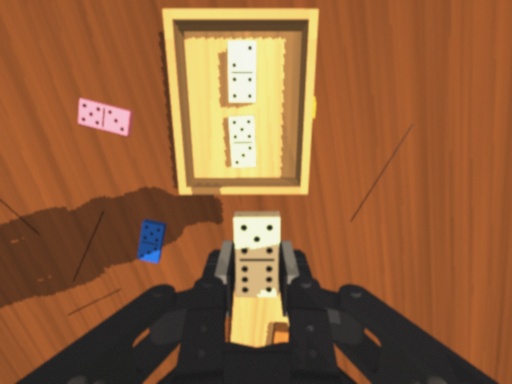

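```bash
python3 - <<'E'
from h import *
import pickle
s=pickle.load(open('d.pkl','rb'));im=cv2.imread('pics/d_wrist.png')
hsv=cv2.cvtColor(im,cv2.COLOR_BGR2HSV)
w=((hsv[...,1]<80)&(hsv[...,2]>130)).astype(np.uint8); w[:,:190]=0; w[:,300:]=0; w[200:]=0; w[:30]=0
w=cv2.morphologyEx(w,cv2.MORPH_CLOSE,np.ones((9,9)))
for z in (27,37): print(z,rect('wrist',w,z,s,200))
y=((hsv[...,0]>14)&(hsv[...,0]<32)&(hsv[...,1]>60)&(hsv[...,2]>150)).astype(np.uint8); y[200:]=0
cs,_=cv2.findContours(y,cv2.RETR_EXTERNAL,cv2.CHAIN_APPROX_NONE)
c=max(cs,key=cv2.contourArea); print(cv2.boundingRect(c))
print('rim',rect('wrist',y,46,s,3000))
k=cv2.approxPolyDP(cv2.convexHull(c),6,True)[:,0]; print(k.tolist()); print(ray('wrist',k,46,s).round(1).tolist())
for z in (27,37): print(z,rect('top',0*w,z))
h=(y>0); print('hook',ray('wrist',[[314,106]],31,s))
it=cv2.imread('pics/d_top.png'); cv2.imwrite('pics/d_topc.png',cv2.resize(it[120:250,140:300],None,fx=4,fy=4))
E
```

```text
27 [(array([242.3, 140.9]), array([636.7, 129.2]), array([25.3, 50.6]), 80.2), (array([242. ,  70.6]), array([650.6, 190.5]), array([26.1, 51.6]), 77.5)]
37 [(array([242.3, 140.9]), array([637.5, 130.3]), array([24.3, 48.8]), 80.2), (array([242. ,  70.6]), array([650.8, 189.3]), array([25.2, 49.8]), 77.5)]
(162, 8, 157, 187)
rim [(array([241.7,  97.3]), array([645.2, 158. ]), array([128.5, 155. ]), 77.5)]
[[317, 8], [307, 194], [179, 194], [162, 9]]
[[720.4, 220.7, 46.0], [687.7, 69.1, 46.0], [566.6, 96.1, 46.0], [599.9, 246.6, 46.0]]
27 []
37 []
hook [[709.64733908 147.27084046  31.        ]]
```

View pics/d_topc.png

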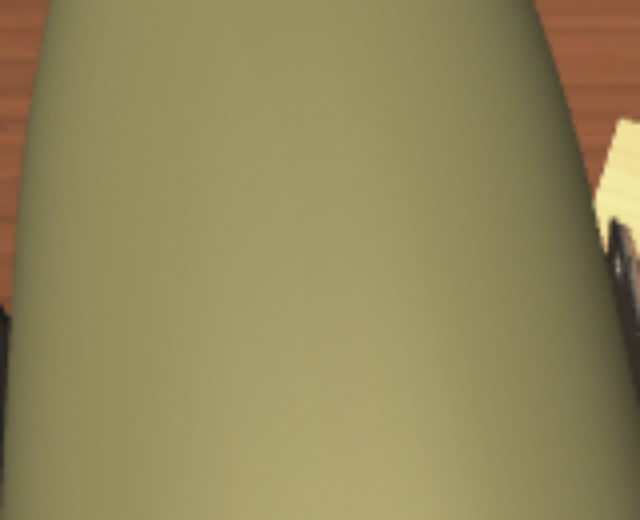

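```bash
python3 - <<'E'
import cv2
im=cv2.imread('pics/d_wrist.png')
cv2.imwrite('pics/d_c.png',cv2.resize(im[30:180,200:300],None,fx=4,fy=4,interpolation=cv2.INTER_CUBIC))
E
```

```text
(no output)
```

View pics/d_c.png

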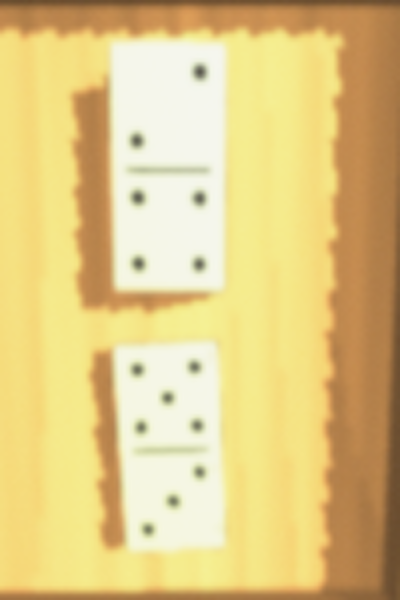

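```bash
python3 - <<'E'
from h import *
import pickle
s=pickle.load(open('d.pkl','rb'))
for k,z in (([(114,345),(217,342),(224,548),(127,549)],27),([(110,42),(226,42),(224,290),(114,290)],37)):
    P=ray('wrist',np.array(k)/4+[199.6,29.6],z,s)[:,:2]
    e=P-np.roll(P,-1,0); print(P.mean(0),np.hypot(*e.T).round(1),np.degrees(np.arctan2(e[:,1],e[:,0])).round(1)%180)
# held domino: bottom far edge etc. in tool: top corners
R=s['tcp_rot']; print(s['tool_pos']+R@[0,0,155])
# predicted pixel of held domino top centre if centred at tool axis, offset .8 along x
for off in (0,0.8,-0.8):
  Z=176.7-10
  pts=[s['tool_pos']+R@np.array([off+a,b,Z]) for a in(25,-25) for b in(-12.5,12.5)]
  print(off,proj('wrist',pts,s).round(1).tolist())
im=cv2.imread('pics/d_wrist.png')
cv2.imwrite('pics/d_h.png',cv2.resize(im[200:310,210:310],None,fx=5,fy=5,interpolation=cv2.INTER_CUBIC))
E
```

```text
[636.60245626 129.33038185] [24.5 49.8 24.5 49.3] [169.1  79.4 168.1  79.5]
[650.88420119 189.21879128] [24.6 49.8 24.9 49.8] [167.5  76.9 167.5  76.6]
[639.24508351  79.61468332 180.77246238]
0 [[232.4, 218.9], [280.1, 218.9], [234.7, 298.7], [277.8, 298.8]]
0.8 [[232.4, 217.5], [280.1, 217.5], [234.7, 297.6], [277.8, 297.6]]
-0.8 [[232.5, 220.3], [280.0, 220.3], [234.8, 299.9], [277.7, 299.9]]
```

View pics/d_h.png

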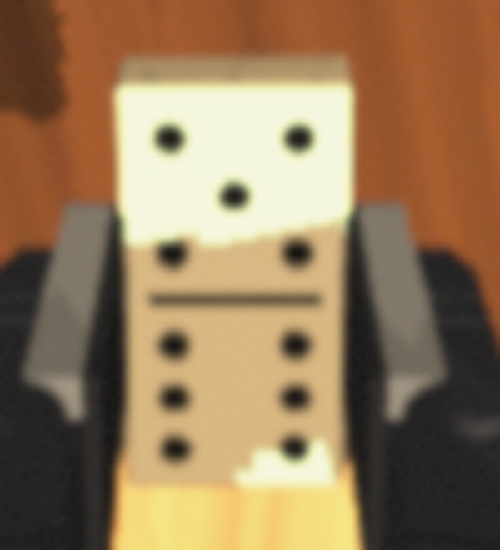

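The far stack fits 25 x 50 mm at z=37 and the near one fits at z=27, so the near (-y) stack is the short one. short_top is at (636.6, 129.3), yaw about -10.6°. I'll hover above it.

```bash
python3 -m crank '[[0.1,-2,24,-20,0.003,0.004,0.033],[0.1,-2,48,-50,0.003,0.004,0.033],[0.1,-2,48,-85,0.003,0.004,0.033],[0.1,-2,48,-110,0.003,0.004,0.033],[0.1,-2,48,-110,0.003,0.004,0.033],[0.1,-2,48,-110,0.003,0.004,0.033],[0.1,-2,48,-110,0.003,0.004,0.033]]'
python3 - <<'E'
from h import *
s=monitor.sense(); im=eyes.camera('wrist'); cv2.imwrite('pics/e_wrist.png',im)
print(s['tool_pos'],s['tcp_rot'].round(4).tolist(),s['wrist_force'])
cv2.imwrite('pics/e_scene.png',cv2.resize(eyes.camera('scene')[190:300,230:360],None,fx=5,fy=5,interpolation=cv2.INTER_CUBIC))
E
```

```text
t: 4.68
tool_pos: [636.5, 126.7, 228.6]
tcp_rot: [[0.186, 0.982, 0.003], [0.982, -0.186, 0.001], [0.001, 0.003, -1.0]]
wrist_force: [0.8, 0.7, 0.2]
finger_gap: 23.6
[636.49175532 126.72951629 228.55847546] [[0.1864, 0.9825, 0.0029], [0.9825, -0.1864, 0.0008], [0.0013, 0.0027, -1.0]] [0.84616653 0.66052826 0.18776884]
```

View pics/e_wrist.png

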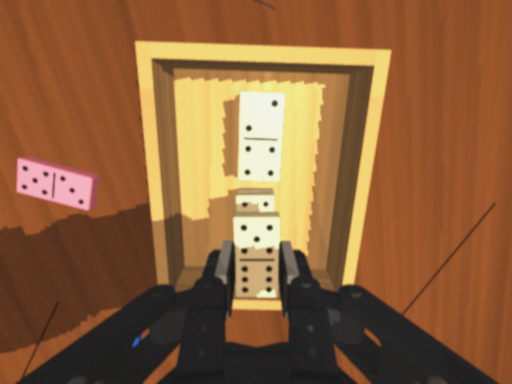

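View pics/e_scene.png

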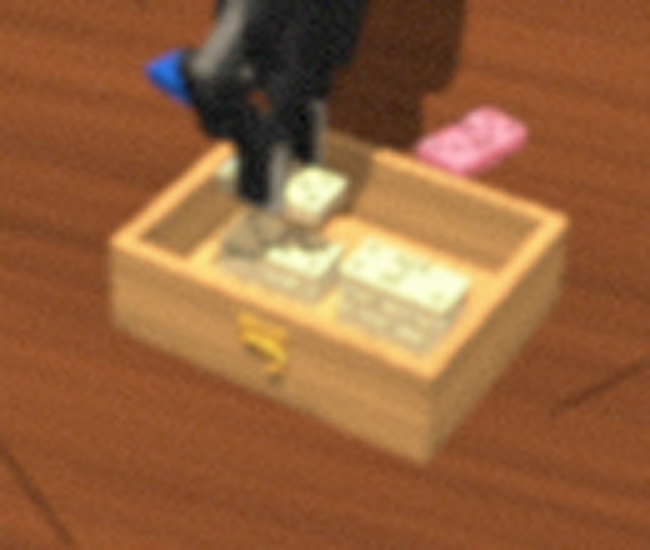

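The wrist view shows the held domino over short_top, whose far end shows at (254,200). The scene view confirms two layers against three. I'll measure alignment.

```bash
python3 - <<'E'
from h import *
im=cv2.imread('pics/e_wrist.png')
cv2.imwrite('pics/e_c.png',cv2.resize(im[170:260,215:300],None,fx=6,fy=6,interpolation=cv2.INTER_CUBIC))
E
```

```text
(no output)
```

View pics/e_c.png

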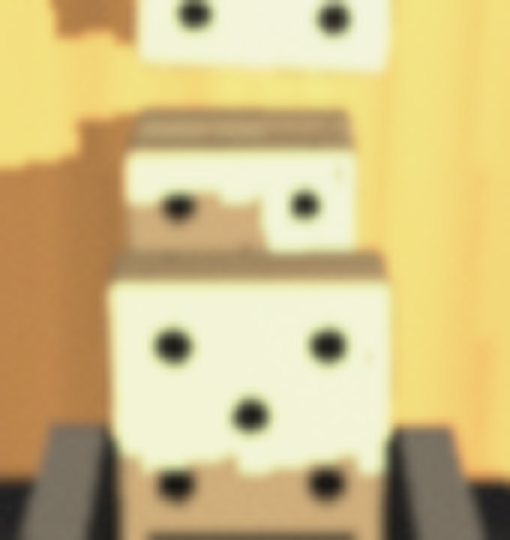

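```bash
python3 - <<'E'
from h import *
s=monitor.sense()
a=ray('wrist',[(235.8,194.6),(273.9,194.3)],27,s)[:,:2]; b=ray('wrist',[(233,216.6),(279.3,216.3)],61.9,s)[:,:2]
R=s['tcp_rot'][:2,:2]
for p in(a,b):
    d=p[1]-p[0]; print(p.mean(0),np.hypot(*d),np.degrees(np.arctan2(d[1],d[0])), (p.mean(0)-s['tool_pos'][:2])@R)
E
```

```text
[642.38940497 154.2948271 ] 24.524059295395443 -10.307620106109619 [ 2.77528133e+01 -1.22692479e-02]
[642.89719469 152.83791753] 24.387071599778494 -10.396461680746414 [26.41595303  0.75795144]
```

```bash
python3 -m crank '[[0.1,-0.5,1.5,-5,0,0,0],[0.1,-0.5,1.5,-10,0,0,0],[0.1,-0.5,1.5,-15,0,0,0],[0.1,-0.5,1.5,-19,0,0,0],[0.1,-0.5,1.5,-21,0,0,0],[0.1,-0.5,1.5,-21,0,0,0],[0.1,-0.5,1.5,-21,0,0,0],[0.1,-0.5,1.5,-21,0,0,0]]'
python3 - <<'E'
from h import *
s=monitor.sense(); im=eyes.camera('wrist')
cv2.imwrite('pics/f_c.png',cv2.resize(im[160:310,200:320],None,fx=4,fy=4,interpolation=cv2.INTER_CUBIC))
print(s['tool_pos'],s['tcp_rot'].round(4).tolist(),s['wrist_force'])
E
```

```text
t: 5.45
tool_pos: [636.8, 128.6, 208.4]
tcp_rot: [[0.186, 0.983, 0.005], [0.983, -0.186, 0.001], [0.002, 0.005, -1.0]]
wrist_force: [0.8, 0.5, -1.0]
finger_gap: 23.7
[636.77701656 128.57421407 208.38026053] [[0.1861, 0.9825, 0.0051], [0.9825, -0.1861, 0.0012], [0.0022, 0.0047, -1.0]] [ 0.84362417  0.47223923 -0.98657712]
```

View pics/f_c.png

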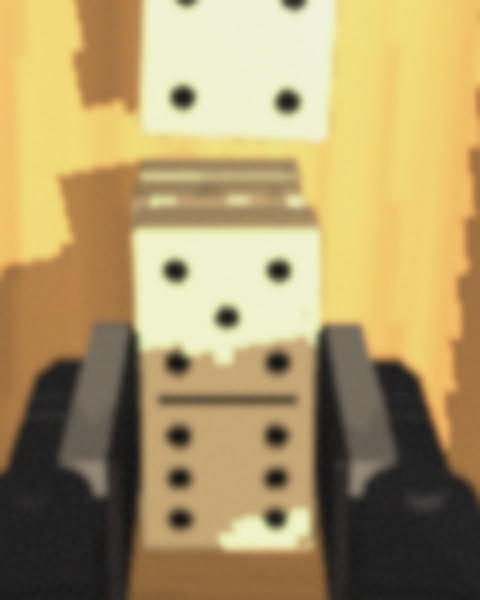

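```bash
python3 -m crank '[[0.1,-0.7,-0.2,-1,-0.001,0.004,0],[0.1,-0.7,-0.2,-2,-0.001,0.004,0],[0.1,-0.7,-0.2,-3,-0.001,0.004,0],[0.1,-0.7,-0.2,-3.5,-0.001,0.004,0],[0.1,-0.7,-0.2,-3.5,-0.001,0.004,0],[0.1,-0.7,-0.2,-3.5,-0.001,0.004,0]]'
python3 - <<'E'
from h import *
s=monitor.sense(); im=eyes.camera('wrist')
cv2.imwrite('pics/g_c.png',cv2.resize(im[160:310,200:320],None,fx=4,fy=4,interpolation=cv2.INTER_CUBIC))
print(s['tool_pos'],s['tcp_rot'].round(4).tolist(),s['wrist_force'])
E
```

```text
t: 6.0
tool_pos: [636.1, 128.3, 205.0]
tcp_rot: [[0.186, 0.983, 0.001], [0.983, -0.186, 0.0], [0.0, 0.001, -1.0]]
wrist_force: [-0.2, 0.1, 0.3]
finger_gap: 23.4
[636.11774347 128.32544054 204.95475764] [[0.1862, 0.9825, 0.0012], [0.9825, -0.1862, 0.0002], [0.0005, 0.0011, -1.0]] [-0.21143645  0.05126795  0.2941492 ]
```

View pics/g_c.png

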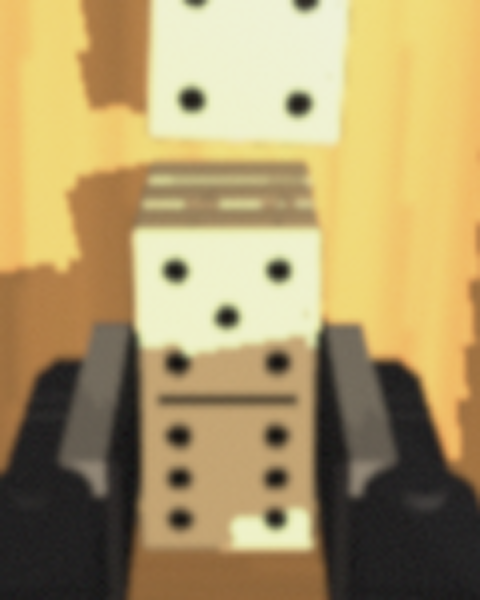

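```bash
python3 -m crank '[[0.1,0,0,-1,0,0,0],[0.1,0,0,-1,0,0,0],[0.1,0,0,-1,0,0,0]]'; python3 -m crank '[[0.1,0,0,-0.8,0,0,0],[0.1,0,0,-0.8,0,0,0],[0.1,0,0,-0.8,0,0,0]]'
```

```text
t: 6.3
tool_pos: [636.1, 128.4, 204.0]
tcp_rot: [[0.186, 0.983, 0.001], [0.983, -0.186, 0.0], [0.0, 0.001, -1.0]]
wrist_force: [1.1, -0.0, -1.0]
finger_gap: 23.6
t: 6.55
tool_pos: [636.2, 128.4, 203.6]
tcp_rot: [[0.186, 0.983, 0.002], [0.983, -0.186, 0.0], [0.001, 0.001, -1.0]]
wrist_force: [-2.1, 0.8, 4.7]
finger_gap: 23.4
```

```bash
python3 -m crank '[[0.31,0,0,0.3,0,0,0],[0.36,0,0,0.3,0,0,0],[0.42,0,0,0.3,0,0,0],[0.45,0,0,0.3,0,0,0],[0.45,0,0,0.3,0,0,0],[0.45,0,0,10,0,0,0],[0.45,0,0,35,0,0,0],[0.45,0,0,65,0,0,0],[0.45,-10,-30,105,0,0,-0.035],[0.45,-10,-60,135,0,0,-0.035]]'
python3 -m crank '[[0.7,6,-15,0,0,0,0],[0.7,6,-15,0,0,0,0],[0.7,6,-15,0,0,0,0]]'
python3 - <<'E'
from h import *
import pickle
s=monitor.sense(); im=eyes.camera('wrist'); pickle.dump(s,open('k.pkl','wb')); cv2.imwrite('pics/k_wrist.png',im)
cv2.imwrite('pics/k_c.png',cv2.resize(im[0:200,140:340],None,fx=3,fy=3,interpolation=cv2.INTER_CUBIC))
print(s['tool_pos'],s['tcp_rot'].round(4).tolist(),s['wrist_force'])
E
```

```text
t: 7.38
tool_pos: [625.8, 76.1, 333.6]
tcp_rot: [[0.219, 0.976, 0.002], [0.976, -0.219, 0.001], [0.001, 0.001, -1.0]]
wrist_force: [1.3, -0.4, 0.2]
finger_gap: 38.4
t: 7.63
tool_pos: [632.0, 60.5, 334.3]
tcp_rot: [[0.22, 0.975, 0.003], [0.975, -0.22, 0.001], [0.002, 0.002, -1.0]]
wrist_force: [-0.2, 0.5, 0.1]
finger_gap: 59.8
[632.00765602  60.45385556 334.29755526] [[0.2202, 0.9755, 0.0028], [0.9755, -0.2202, 0.0014], [0.0019, 0.0024, -1.0]] [-0.24477408  0.52348449  0.12000589]
```

View pics/k_c.png

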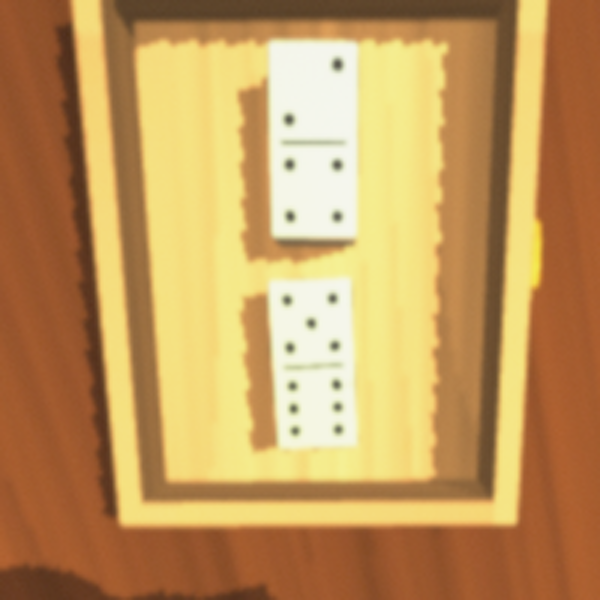

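```bash
python3 - <<'E'
from h import *
import pickle
s=pickle.load(open('k.pkl','rb'))
for k in ([(270,281),(350,278),(357,444),(279,447)],[(269,41),(356,41),(355,238),(273,238)]):
    P=ray('wrist',np.array(k)/3+[139.67,-.33],37,s)[:,:2]
    e=P-np.roll(P,-1,0); print(P.mean(0),np.hypot(*e.T).round(1),np.degrees(np.arctan2(e[:,1],e[:,0])).round(1)%180)
im=cv2.imread('pics/k_wrist.png')
cv2.imwrite('pics/k_d.png',cv2.resize(im[80:160,210:280],None,fx=7,fy=7,interpolation=cv2.INTER_CUBIC))
E
```

```text
[636.88027379 129.84242908] [23.8 49.1 24.7 49.1] [169.3  79.9 169.5  78.9]
[650.85529653 189.12702413] [23.9 50.  24.1 50. ] [167.3  77.1 167.3  76.9]
```

View pics/k_d.png

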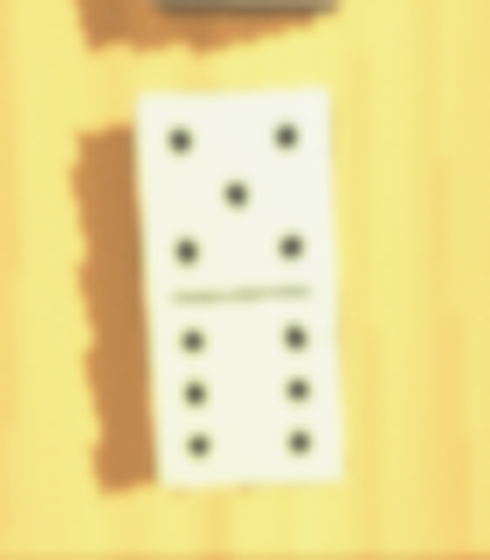

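The spare (5|6) lies pips up on the short stack, at (636.9,129.8) against short_top's measured (636.6,129.3), with the same yaw. The tall stack hasn't moved. Next, hover over the lid.

```bash
python3 -m crank '[[0.6,-14,-195,-4,0,0,-0.084],[0.6,-14,-195,-4,0,0,-0.084],[0.6,-14,-195,-4,0,0,-0.084],[0.6,-14,-195,-4,0,0,-0.084],[0.6,-14,-195,-4,0,0,-0.084],[0.6,-14,-195,-4,0,0,-0.084],[0.6,-14,-195,-4,0,0,-0.084],[0.6,-14,-195,-4,0,0,-0.084]]'
python3 - <<'E'
from h import *
import pickle
s=monitor.sense(); im=eyes.camera('wrist'); pickle.dump(s,open('l.pkl','wb')); cv2.imwrite('pics/l_wrist.png',im)
print(s['tool_pos'],s['tcp_rot'].round(4).tolist())
hsv=cv2.cvtColor(im,cv2.COLOR_BGR2HSV); print(hsv[180,250],hsv[150,200])
b=((hsv[...,0]<17)&(hsv[...,1]>100)&(hsv[...,2]>185)).astype(np.uint8)
print(rect('wrist',b,34,s,300))
y=((hsv[...,0]>16)&(hsv[...,0]<32)&(hsv[...,1]>60)&(hsv[...,2]>140)).astype(np.uint8); 
y=cv2.morphologyEx(y,cv2.MORPH_OPEN,np.ones((15,15)))
print(rect('wrist',y,14,s,3000))
E
```

```text
t: 8.35
tool_pos: [617.4, -132.8, 328.0]
tcp_rot: [[0.3, 0.954, -0.001], [0.954, -0.3, 0.002], [0.002, -0.002, -1.0]]
wrist_force: [-0.4, 0.2, -0.1]
finger_gap: 51.2
[ 617.40308311 -132.7660881   328.04314691] [[0.2995, 0.9541, -0.001], [0.9541, -0.2995, 0.0024], [0.002, -0.0016, -1.0]]
[ 16 153 187] [ 21 137 240]
[(array([220.8, 220.2]), array([ 574.7, -148.5]), array([35.3, 39. ]), 71.5), (array([257.3, 190.3]), array([ 617.5, -133.2]), array([22.5, 68.1]), 72.0)]
[(array([258.8, 184.6]), array([ 620.3, -134.8]), array([124.5, 153.8]), 72.6)]
```

View pics/l_wrist.png

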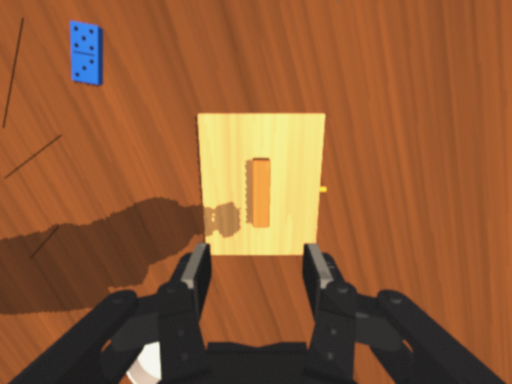

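```bash
python3 - <<'E'
from h import *
import pickle
s=pickle.load(open('l.pkl','rb')); im=cv2.imread('pics/l_wrist.png')
cv2.imwrite('pics/l_c.png',cv2.resize(im[145:240,230:300],None,fx=6,fy=6,interpolation=cv2.INTER_CUBIC))
E
```

```text
(no output)
```

View pics/l_c.png

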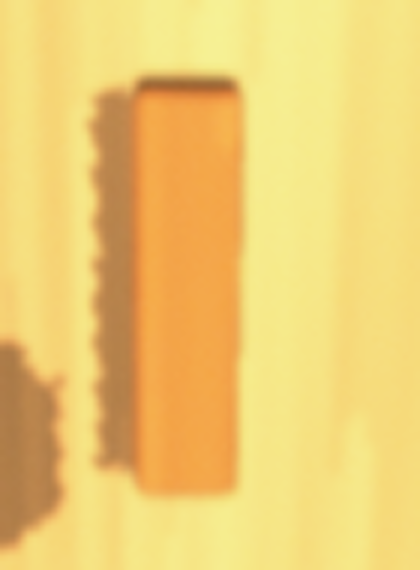

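```bash
python3 - <<'E'
from h import *
import pickle
s=pickle.load(open('l.pkl','rb'))
P=ray('wrist',np.array([(134,90),(241,90),(238,495),(134,495)])/6+[229.6,144.6],34,s)[:,:2]
e=P-np.roll(P,-1,0); print(P.mean(0),np.hypot(*e.T).round(1),np.degrees(np.arctan2(e[:,1],e[:,0])).round(1)%180)
for c in ([620.3,-134.8],P.mean(0)): print((np.array(c)-s['tool_pos'][:2])@s['tcp_rot'][:2,:2])
E
```

```text
[ 620.54142644 -134.67293401] [16.9 69.6 17.8 69.6] [162.6  73.  162.7  72.3]
[-1.07288718  3.37309636]
[-0.87934534  3.56538271]
```

```bash
python3 -m crank '[[0.5,3,-1.9,-35,0,0,0],[0.5,3,-1.9,-70,0,0,0],[0.5,3,-1.9,-100,0,0,0],[0.5,3,-1.9,-125,0,0,0],[0.5,3,-1.9,-136,0,0,0],[0.5,3,-1.9,-138,0,0,0],[0.5,3,-1.9,-138,0,0,0],[0.5,3,-1.9,-138,0,0,0]]' 80
python3 - <<'E'
from h import *
s=monitor.sense(); im=eyes.camera('wrist')
cv2.imwrite('pics/m.png',im)
print(s['tool_pos'],s['tcp_rot'].round(4).tolist(),s['wrist_force'])
E
```

```text
t: 9.07
tool_pos: [621.6, -133.7, 191.9]
tcp_rot: [[0.298, 0.955, 0.002], [0.955, -0.298, 0.002], [0.002, 0.001, -1.0]]
wrist_force: [0.3, 0.0, 0.8]
finger_gap: 42.5
[ 621.58225588 -133.73318684  191.90403884] [[0.2978, 0.9546, 0.0016], [0.9546, -0.2978, 0.0018], [0.0022, 0.001, -1.0]] [0.28368335 0.00085858 0.83267079]
```

View pics/m.png

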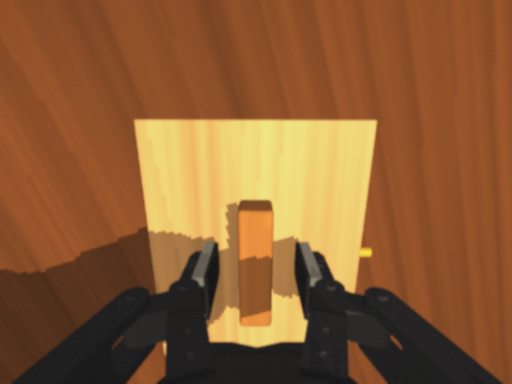

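The bar is centred between the fingers at (256,262). I'll correct x by -1.2, lower slightly and close.

```bash
python3 -m crank '[[0.5,-1.2,-1,-2,0,0,0],[0.5,-1.2,-1,-2.5,0,0,0],[0.35,-1.2,-1,-2.5,0,0,0],[0.2,-1.2,-1,-2.5,0,0,0],[0.05,-1.2,-1,-2.5,0,0,0],[0.05,-1.2,-1,-2.5,0,0,0],[0.05,-1.2,-1,-2.5,0,0,0],[0.05,-1.2,-1,-2.5,0,0,0]]' 80
python3 -m crank '[[0.05,0,0,5,0,0,0],[0.05,0,0,20,0,0,0],[0.05,0,0,50,0,0,0],[0.05,0,0,90,0,0,0],[0.05,0,0,120,0,0,0],[0.05,0,0,130,0,0,0],[0.05,0,0,130,0,0,0]]'
python3 - <<'E'
from h import *
import pickle
s=monitor.sense(); im=eyes.camera('wrist'); pickle.dump(s,open('n.pkl','wb'))
cv2.imwrite('pics/n.png',im)
print(s['tool_pos'],s['tcp_rot'].round(4).tolist(),s['wrist_force'])
E
```

```text
t: 9.78
tool_pos: [620.8, -135.2, 190.7]
tcp_rot: [[0.298, 0.954, 0.004], [0.954, -0.298, 0.001], [0.002, 0.003, -1.0]]
wrist_force: [-1.3, -0.1, 5.8]
finger_gap: 16.0
t: 10.37
tool_pos: [622.0, -135.5, 324.3]
tcp_rot: [[0.298, 0.954, 0.01], [0.954, -0.298, 0.0], [0.003, 0.009, -1.0]]
wrist_force: [0.5, -0.1, -0.8]
finger_gap: 15.9
[ 622.04988452 -135.4821527   324.34244206] [[0.2983, 0.9544, 0.0095], [0.9545, -0.2983, 0.0], [0.0029, 0.0091, -1.0]] [ 0.50378925 -0.13687013 -0.81384505]
```

View pics/n.png

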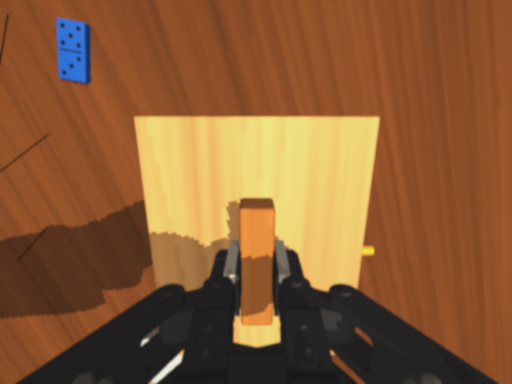

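```bash
python3 - <<'E'
from h import *
import pickle
def quad(name,mask,z,s):
    cs,_=cv2.findContours(mask.astype(np.uint8),cv2.RETR_EXTERNAL,cv2.CHAIN_APPROX_NONE)
    c=max(cs,key=cv2.contourArea); P=ray(name,c[:,0,:],z,s)[:,:2].astype(np.float32)
    r=cv2.minAreaRect(P); ang=r[2]
    k=cv2.approxPolyDP(cv2.convexHull(c),6,True)[:,0]; K=ray(name,k,z,s)[:,:2]
    L=[]
    for i in range(len(K)):
        a,b=K[i],K[(i+1)%len(K)]; d=(b-a)/np.hypot(*(b-a)); n=np.array([-d[1],d[0]])
        t=(P-a)@d; h=(P-a)@n; sel=(np.abs(h)<2.5)&(t>12)&(t<np.hypot(*(b-a))-12)
        l=cv2.fitLine(P[sel],cv2.DIST_HUBER,0,.01,.01).ravel(); L.append(l)
        print(' side',np.degrees(np.arctan2(l[1],l[0])).round(2)%180,l[2:].round(1),sel.sum())
    return L
s=pickle.load(open('d.pkl','rb'));im=cv2.imread('pics/d_wrist.png')
hsv=cv2.cvtColor(im,cv2.COLOR_BGR2HSV)
y=((hsv[...,0]>14)&(hsv[...,0]<32)&(hsv[...,1]>60)&(hsv[...,2]>150)).astype(np.uint8); y[200:]=0
L=quad('wrist',y,46,s)
# intersections
C=[]
for i in range(4):
    a,b=L[i],L[(i+1)%4]; t=np.linalg.solve(np.c_[a[:2],-b[:2]],b[2:]-a[2:]); C.append(a[2:]+t[0]*a[:2])
C=np.array(C); print(C.round(1),C.mean(0)); e=C-np.roll(C,-1,0); print(np.hypot(*e.T))
# held lid
s=pickle.load(open('n.pkl','rb')); im=cv2.imread('pics/n.png')
c=eyes.get_calibration('wrist');T=np.array(c['tool_from_camera']);f=cam('wrist',s)[0]
# panel-top plane in tool Z=176.7
px=np.array([(134.5,116.5),(379.5,116.5)]); d=np.c_[(px-[c['cx'],c['cy']])/f,np.ones(2)]@T[:3,:3].T
for Z in (174.7,176.7,178.7):
  print(Z,(T[:3,3]+d*((Z-T[2,3])/d[:,2])[:,None]).round(1).tolist())
E
```

```text
side 77.65 [705.6 148.2] 136
 side 166.65 [621.6  84.3] 103
 side 77.49 [583.6 174.7] 156
 side 167.54 [658.8 234.3] 124
[[688.2  68.5]
 [566.4  97.4]
 [599.7 247.3]
 [721.4 220.5]] [643.923   158.40869]
[125.15075 153.63737 124.68625 155.57951]
174.7 [[76.3, -60.3, 174.7], [76.4, 60.9, 174.7]]
176.7 [[76.3, -61.2, 176.7], [76.3, 61.7, 176.7]]
178.7 [[76.2, -62.0, 178.7], [76.2, 62.6, 178.7]]
```

```bash
python3 -m crank '[[0.05,22,294,-24,0,0.008,0.084],[0.05,22,294,-24,0,0.008,0.084],[0.05,22,294,-24,0,0.008,0.084],[0.05,22,294,-24,0,0.008,0.084],[0.05,22,294,-24,0,0.008,0.084],[0.05,22,294,-24,0,0.008,0.084],[0.05,22,294,-24,0,0.008,0.084],[0.05,22,294,-24,0,0.008,0.084],[0.05,22,294,-24,0,0.008,0.084],[0.05,22,294,-24,0,0.008,0.084]]'
python3 -m crank '[[0.05,0,0,-15,0,0,0],[0.05,0,0,-35,0,0,0],[0.05,0,0,-40,0,0,0],[0.05,0,0,-40,0,0,0],[0.05,0,0,-40,0,0,0]]'
python3 - <<'E'
from h import *
import pickle
s=monitor.sense(); im=eyes.camera('wrist'); pickle.dump(s,open('o.pkl','wb'))
cv2.imwrite('pics/o.png',im)
cv2.imwrite('pics/o_s.png',cv2.resize(eyes.camera('scene')[170:300,220:370],None,fx=5,fy=4.5,interpolation=cv2.INTER_CUBIC))
print(s['tool_pos'],s['tcp_rot'].round(4).tolist(),s['wrist_force'])
E
```

```text
t: 11.25
tool_pos: [642.2, 158.6, 295.1]
tcp_rot: [[0.216, 0.976, -0.006], [0.976, -0.216, -0.001], [-0.002, -0.006, -1.0]]
wrist_force: [-0.8, 0.0, -0.2]
finger_gap: 16.2
t: 11.67
tool_pos: [642.1, 157.3, 254.9]
tcp_rot: [[0.218, 0.976, -0.007], [0.976, -0.218, -0.001], [-0.003, -0.007, -1.0]]
wrist_force: [0.2, -0.5, -1.4]
finger_gap: 16.1
[642.08534009 157.28645023 254.93303457] [[0.2179, 0.976, -0.0073], [0.976, -0.2179, -0.0012], [-0.0028, -0.0069, -1.0]] [ 0.23298979 -0.48945026 -1.43982647]
```

View pics/o.png

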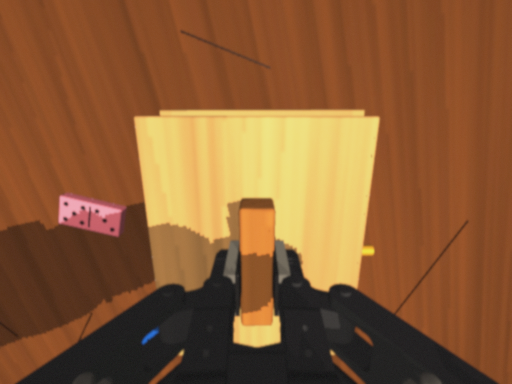

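View pics/o_s.png

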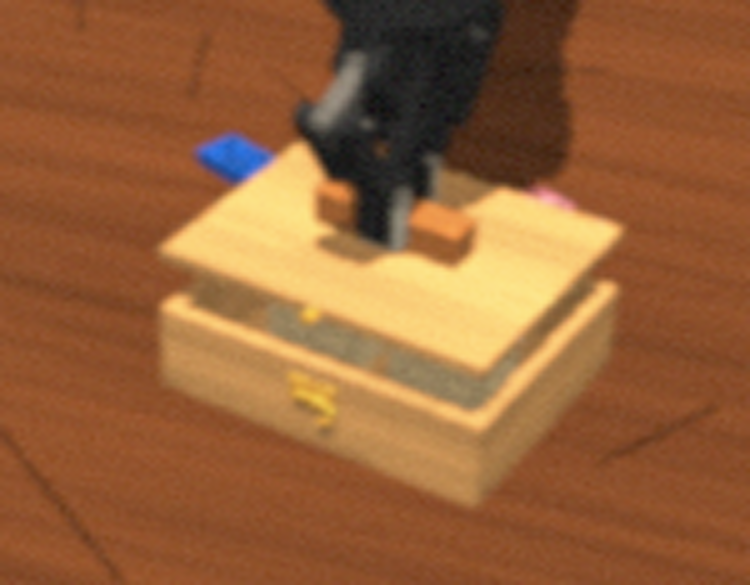

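```bash
python3 - <<'E'
from h import *
import pickle
s=pickle.load(open('o.pkl','rb')); im=cv2.imread('pics/o.png')
cv2.imwrite('pics/o_c.png',np.vstack([cv2.resize(im[100:135,125:225],None,fx=7,fy=7,interpolation=cv2.INTER_CUBIC),cv2.resize(im[100:135,300:400],None,fx=7,fy=7,interpolation=cv2.INTER_CUBIC)]))
a=ray('wrist',[(160,110),(364,110)],46,s)[:,:2]; print(a,a.mean(0))
R=s['tcp_rot']
far=np.array([643.9,158.3])+77*np.array([.217,.976]); print(far)
c0=np.array([643.9,158.3]); X=np.array([.976,-.217]);print(proj('wrist',[[*(far-62*X),46],[*(far+62*X),46]],s))
E
```

```text
[[600.48799937 246.96650575]
 [721.33424096 220.01900805]] [660.91112017 233.4927569 ]
[660.609 233.452]
[[159.42247031 110.24837963]
 [363.64926918 110.11599918]]
```

View pics/o_c.png

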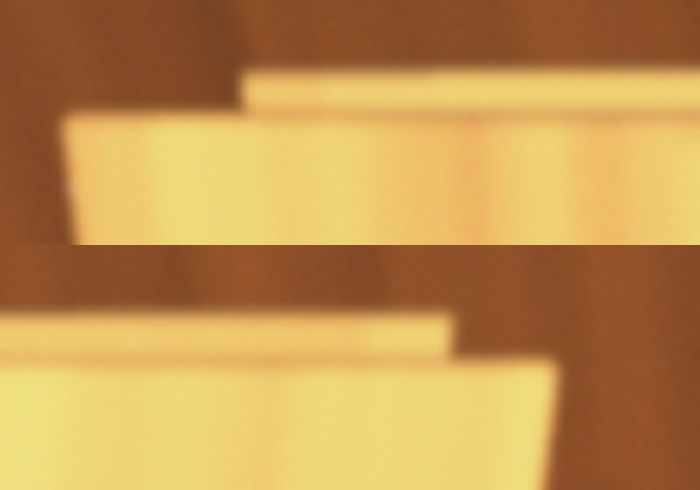

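```bash
python3 -m crank '[[0.05,1.8,1.3,-5,0.001,-0.0073,0],[0.05,1.8,1.3,-10,0.001,-0.0073,0],[0.05,1.8,1.3,-12,0.001,-0.0073,0],[0.05,1.8,1.3,-12,0.001,-0.0073,0],[0.05,1.8,1.3,-12,0.001,-0.0073,0],[0.05,1.8,1.3,-12,0.001,-0.0073,0]]'
python3 - <<'E'
from h import *
import pickle
s=monitor.sense(); im=eyes.camera('wrist'); pickle.dump(s,open('p.pkl','wb'))
cv2.imwrite('pics/p.png',im); 
cv2.imwrite('pics/p_c.png',np.vstack([cv2.resize(im[100:135,125:225],None,fx=7,fy=7,interpolation=cv2.INTER_CUBIC),cv2.resize(im[100:135,300:400],None,fx=7,fy=7,interpolation=cv2.INTER_CUBIC)]))
print(s['tool_pos'],s['tcp_rot'].round(4).tolist(),s['wrist_force'])
c=s['tool_pos']+s['tcp_rot']@[-.4,.25,190.7]; print('lid origin',c)
E
```

```text
t: 12.27
tool_pos: [644.6, 159.3, 244.3]
tcp_rot: [[0.217, 0.976, 0.003], [0.976, -0.217, 0.001], [0.001, 0.002, -1.0]]
wrist_force: [0.2, 0.6, -2.2]
finger_gap: 16.2
[644.56047466 159.34313604 244.25812785] [[0.2171, 0.9761, 0.0026], [0.9762, -0.2171, 0.0005], [0.0011, 0.0024, -1.0]] [ 0.23740397  0.63052599 -2.22297351]
lid origin [645.20519559 158.9951936   53.55895173]
```

View pics/p_c.png

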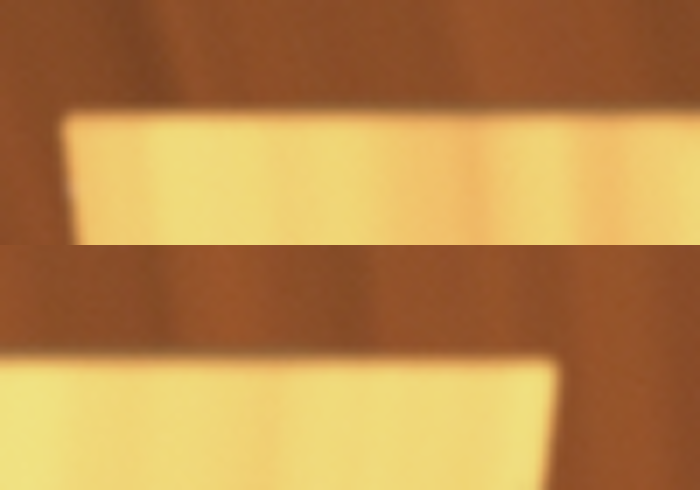

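```bash
python3 -m crank '[[0.05,-1,-0.6,-2,0,0.0015,0],[0.05,-1,-0.6,-4,0,0.0015,0],[0.05,-1,-0.6,-5,0,0.0015,0],[0.05,-1,-0.6,-5,0,0.0015,0],[0.05,-1,-0.6,-5,0,0.0015,0]]'
python3 - <<'E'
from h import *
s=monitor.sense()
print(s['tool_pos'],s['tcp_rot'].round(4).tolist(),s['wrist_force'],s['moment'])
c=s['tool_pos']+s['tcp_rot']@[-.4,.25,190.7]; print('lid origin',c)
E
```

```text
t: 12.73
tool_pos: [643.5, 158.8, 239.2]
tcp_rot: [[0.217, 0.976, 0.001], [0.976, -0.217, 0.001], [0.001, 0.001, -1.0]]
wrist_force: [0.2, -0.6, -1.1]
finger_gap: 15.8
[643.53302859 158.75432944 239.17504441] [[0.217, 0.9762, 0.0009], [0.9762, -0.217, 0.0005], [0.0007, 0.0008, -1.0]] [ 0.19504844 -0.63410341 -1.07284677] [ 0.03161031 -0.00010199  0.02513234]
lid origin [643.87065185 158.41066928  48.47506955]
```

Within 0.2 mm of the target. Next, lower in small steps.

```bash
python3 -m crank '[[0.05,0,0,-1.5,0,0,0],[0.05,0,0,-3,0,0,0],[0.05,0,0,-4.5,0,0,0],[0.05,0,0,-5,0,0,0],[0.05,0,0,-5,0,0,0]]'
python3 -m crank '[[0.05,0,0,-1,0,0,0],[0.05,0,0,-2,0,0,0],[0.05,0,0,-2.5,0,0,0],[0.05,0,0,-2.5,0,0,0]]'
python3 - <<'E'
from h import *
s=monitor.sense()
print(s['tool_pos'],s['tcp_rot'].round(4).tolist(),s['wrist_force'],s['moment'])
c=s['tool_pos']+s['tcp_rot']@[-.4,.25,190.7]; print('lid origin',c)
E
```

```text
t: 13.15
tool_pos: [643.4, 158.7, 233.9]
tcp_rot: [[0.217, 0.976, 0.001], [0.976, -0.217, 0.0], [0.001, 0.0, -1.0]]
wrist_force: [0.2, 1.4, -0.2]
finger_gap: 15.9
t: 13.48
tool_pos: [643.3, 158.7, 231.2]
tcp_rot: [[0.217, 0.976, 0.0], [0.976, -0.217, 0.0], [0.0, 0.0, -1.0]]
wrist_force: [0.2, 0.5, -0.9]
finger_gap: 16.0
[643.34900336 158.68602561 231.21503906] [[0.2171, 0.9762, 0.0003], [0.9762, -0.2171, 0.0003], [0.0004, 0.0002, -1.0]] [ 0.16786098  0.49474926 -0.93016711] [0.01751454 0.03746242 0.03356194]
lid origin [643.56386551 158.30618204  40.51495502]
```

```bash
python3 -m crank '[[0.05,0.3,0,-0.7,0,0,0],[0.05,0.3,0,-1.2,0,0,0],[0.05,0.3,0,-1.5,0,0,0],[0.05,0.3,0,-1.5,0,0,0]]'
python3 - <<'E'
from h import *
s=monitor.sense(); im=eyes.camera('wrist'); cv2.imwrite('pics/q.png',im)
print(s['tool_pos'],s['wrist_force'],s['moment'])
cv2.imwrite('pics/q_s.png',cv2.resize(eyes.camera('scene')[170:300,220:370],None,fx=5,fy=4.5,interpolation=cv2.INTER_CUBIC))
E
```

```text
t: 13.82
tool_pos: [643.6, 158.7, 230.7]
tcp_rot: [[0.217, 0.976, 0.001], [0.976, -0.217, 0.001], [0.001, 0.001, -1.0]]
wrist_force: [-3.2, -0.3, 6.5]
finger_gap: 16.2
[643.62236694 158.71294768 230.70561764] [-3.18001086 -0.25865153  6.53771556] [-0.06960113  0.56967492  0.0382795 ]
```

View pics/q_s.png

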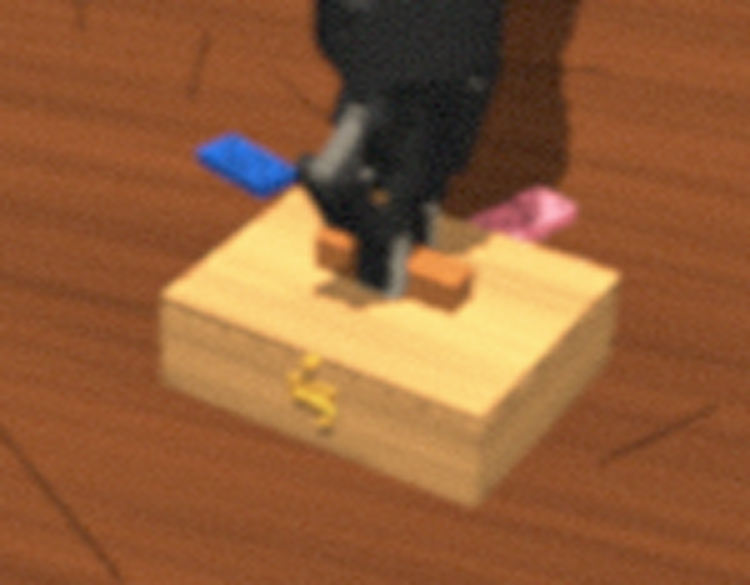

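The lid is seated at TCP z=230.7, the expected home height, with the stud above the hook. I'll release and back off.

```bash
python3 -m crank '[[0.22,0,0,0.3,0,0,0],[0.27,0,0,0.3,0,0,0],[0.33,0,0,0.3,0,0,0],[0.4,0,0,0.5,0,0,0],[0.45,0,0,0.5,0,0,0],[0.5,0,0,0.5,0,0,0],[0.5,0,0,10,0,0,0],[0.5,0,0,40,0,0,0],[0.5,0,0,75,0,0,0],[0.5,0,0,110,0,0,0]]'
python3 -m crank '[[0.5,0,-40,10,0,0,0],[0.5,0,-80,10,0,0,0],[0.5,0,-80,10,0,0,0],[0.5,0,-80,10,0,0,0]]'
python3 - <<'E'
from h import *
import pickle
s=monitor.sense(); im=eyes.camera('wrist'); cv2.imwrite('pics/r.png',im); pickle.dump(s,open('r.pkl','wb'))
print(s['tool_pos'],s['wrist_force'])
sc=eyes.camera('scene'); cv2.imwrite('pics/r_s.png',cv2.resize(sc[170:300,220:370],None,fx=5,fy=4.5,interpolation=cv2.INTER_CUBIC))
hsv=cv2.cvtColor(im,cv2.COLOR_BGR2HSV)
y=((hsv[...,0]>14)&(hsv[...,0]<32)&(hsv[...,1]>60)&(hsv[...,2]>150)).astype(np.uint8)
y=cv2.morphologyEx(y,cv2.MORPH_OPEN,np.ones((15,15)))
print(rect('wrist',y,54,s,3000))
E
```

```text
t: 14.75
tool_pos: [643.1, 158.6, 341.9]
tcp_rot: [[0.217, 0.976, -0.001], [0.976, -0.217, 0.0], [-0.0, -0.001, -1.0]]
wrist_force: [0.6, 0.5, 0.7]
finger_gap: 43.0
t: 15.08
tool_pos: [643.2, 76.6, 353.1]
tcp_rot: [[0.22, 0.975, 0.0], [0.975, -0.22, 0.0], [0.0, 0.0, -1.0]]
wrist_force: [0.4, 0.5, -0.4]
finger_gap: 42.5
[643.17988292  76.63188621 353.0682269 ] [ 0.40495523  0.50232726 -0.40732736]
[(array([237.1,  96.4]), array([644.6, 157.8]), array([127.6, 155.1]), 77.3)]
```

View pics/r.png

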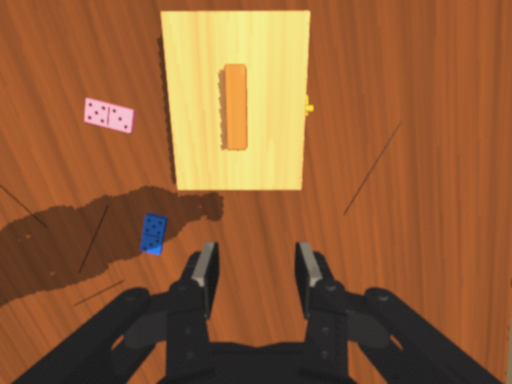

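View pics/r_s.png

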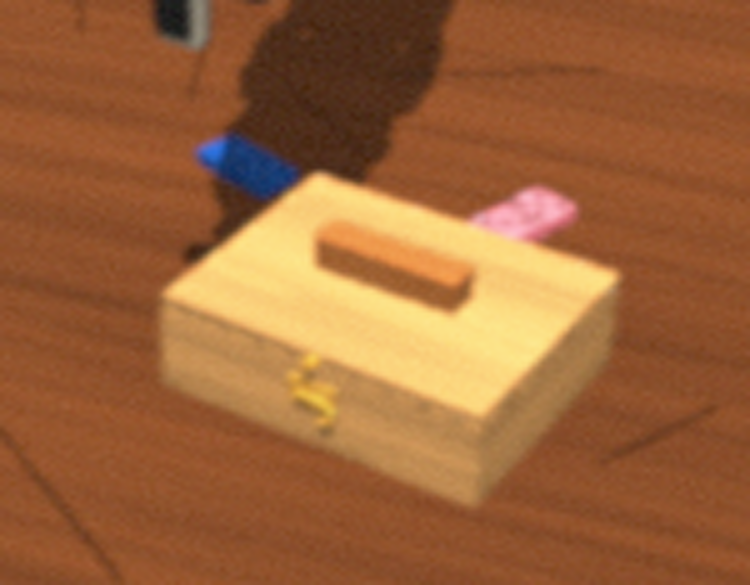

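The lid sits flat with no gap, in line with the box, and the stud is right above the hook. The gripper is clear of everything, so I'll hand in.

```bash
python3 -c "
from station import job
print(job.finish_job())"
```

```text
the job is handed in; nothing more can be done
None
```

I packed the white (5|6) spare domino, put the lid on the box and handed the job in at about 15 s of the 54 s allowed.

- **Domino:** The spare lies pips up on the near (-y) stack, so both stacks are three high. My last check put it about 0.6 mm from where I had measured short_top, with the yaw within about 1°. The tall stack's measured position had changed by only about 0.1 mm.
- **Lid:** It is on with the brass stud directly above the brass hook. It stopped at its home height under about 6.5 N of pressing. The final pictures show it flat with no gap, with its centre about 1 mm from the box's. Its measured width of 127.6 mm (nominal 124 mm) was over by about 4 mm, probably because the stud and edge were included in the colour mask.
- **Everything else:** I did not go near the tumbler, ashtray, bottle or the blue and pink look-alikes. The look-alikes still show in the final pictures, but I did not re-measure any of these objects.
- **Not checked:** I could not see the dominoes again once the lid was on. It went down without any contact until it reached its seat.

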